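# Set out the stoep shelf for potting

### The arm

A 6-joint arm with a two-finger parallel gripper is mounted at the origin on the work surface. World frame = base frame: x ahead of the robot, y to its left, z up, the work surface at z = 0. Lengths are in m, angles in rad, forces in N, time in s.
With the tool pointing down it reaches from about 0.4 to 0.825 m from the base axis. Payload 7 kg.
Tool frame: the origin (TCP) lies on the centre line of the jaws, within the pads' length; the fingertips stand 25 mm ahead of it and the grasp point (between the pads) lies 6 mm ahead of it; z points along the fingers, y is the line along which they close (so a half turn about z gives the same grasp; the last joint's range is limited). The gripper opens to 88 mm and grips with 3 to 60 N. Pads are 19 mm wide; open, the fingers measure 130 mm over their backs; the gripper's body (78 mm by 193 mm) begins 47 mm behind the grasp point.
Start: joints at [-0.816, 0.359, 0.012, 0, -1.224, -0.288], TCP at [0.304, -0.603, 0.252] pointing down, gripper open.
Joint ranges: [-3.07, 3.07], [-1.43, 2.12], [-1.02, 1.25], [-3.03, 1.67], [-3.05, -0], [-3.03, 3.03]. Speed limits (rad/s): [2.39, 2.39, 3.01, 3.14, 3.14, 3.14].

### API

Orientations are given as [roll, pitch, yaw] about the fixed x, y, z axes, in that order (R = Rz(yaw) Ry(pitch) Rx(roll)).
In Python, from station import readout, vision, arm gives the robot as it stands. The module is installed in compiled form; this text tells all that it offers.
- The arm moves only by the tool carry_out, never from a script. Its argument "commands" is a list of rows, each an object with "dp": the shift along the tool's x, y, z in m, a list of three; "rotation": the turn, a rotation vector about the tool's x, y, z in degrees, a list of three. In form: [{"dp": [dx, dy, dz], "rotation": [wx, wy, wz]}, ...]. A call has 1 to 8 rows; each row shifts and turns the commanded pose from where the row before left it, along the tool's axes as they then stand; what a row does not reach is not made up. A row lasts 1/8 s, in which the tool goes at most 62.5 mm and 10.7 degrees, less where a joint would pass 70% of its speed; a pose out of reach is approached as far as the arm can. A call with a gripper value outside its range is refused whole. "grip" is the finger opening in m, from 0 to 0.0876, set as the call begins (left out, the last holds). The fingers move at their own pace and stop on an object; "force" is the grip in N (left out, the last holds). Time passes only in rows, so rows that do not move let the fingers close. It gives the time, the measured TCP pose, the force, the opening and the grip force at its end, in the units of the state.
- readout.get_state(): the state, without advancing time (a new reading comes with each control period).
- vision.grab_frame(name): name is "scene" or "top"; returns (picture, depth): 400x640x3 uint8, red, green, blue; 400x640 float32, m along the optical axis (not along the pixel's ray), 0 where there is no reading.
- vision.calibration(name): a dict with "fovy" (degrees; the focal length in pixels is half the picture's height over the tangent of half this angle, whatever the lens; pixels are square), "cx", "cy" (the principal point, pixels), "dist" ([k1, k2, p1, p2, k3] as OpenCV has them; the pictures are not rectified), "origin" and "attitude" of the camera in the world. Camera axes: x right, y down, z forward; pixel columns grow to the right and rows downward; lengths in m; the calibration is good to about 2 mm. A picture is of the moment at which its call begins. calibration takes no time and is no camera call.
- arm.job_done(): hands the job in; it is judged then, once.
Trained networks look in the newest picture that a camera, given by its name, has taken for a name from the list of things; names that differ only in an ending like _2 or _b are one class to them, and where a whole thing is asked for, a point or a joint stands for the part that bears it (a point fixed in the world has none). Each returns a list of dicts, best first, with "score" (0 to 1); they miss things now and then, are a little off and sometimes report something else, mostly with a low value. They report only what shows in the picture. A call takes as long as a camera call. They do not tell look-alikes from the thing itself.
- vision.trace(label, camera): "pixels" (400x640 bool, what is visible of it) and "position" ([row, column] in pixels, amid what is visible of it).
The state is a dict: "t": time; "q": joint angles; "qd": joint speeds; "joint_efforts": joint torques, N m; "eef_pos": TCP position; "ee_rot": TCP orientation; "force": force on the tool from outside, world axes, zero at the start; "moment": the same for the moment, N m; "width": finger opening in m; "gripper_force": force on a finger pad.
Only numpy, scipy, OpenCV 4.12 (cv2) and the standard library are available. Lean on these libraries where they do the work, as an engineer would, in place of code of your own. Each camera call takes 0.05 s, during which the arm holds its last target. There are 200 camera calls.

### The job

Set out the shelf for potting: stand the terracotta pot in the middle of the saucer, stand the yellow tin midway in the gap between the saucer and the carry box, in line with their centres, and stand the red cup upright centred on top of the tin. Lay the spoon and the blue scraper lengthways on the closed lid of the carry box, side by side and centred along its length: the spoon along the middle of the half nearer the black carry handle, the scraper along the middle of the other half (either may point either way). Do not disturb the green glass jar or the blue mug.

Things in the scene. Friction and masses are not known exactly. Their poses are not given: they have to be found in the camera images.
- pot_c (a point): Small open terracotta flower pot standing upright, loose, about 160 g. 60 high; the rim band (top 26 mm, from 34 to 60 above its foot) is 58 to 60 across, the body below tapers to 46 across at the foot. This point is on its axis half-way up, 30 above its foot; z up. Grasp the rim band from outside.
- tin_c (a point): Closed yellow tin with a green band, loose, upright cylinder 56 across, 70 high, flat top, about 250 g. This point is at its centre, 35 above its foot; z up.
- cup_c (a point): Small open red plastic dosing cup standing upright, loose, 36 high, 42 across at the foot and 46 at the mouth, about 30 g. This point is on its axis half-way up, 18 above its foot; z up.
- spoon_c (a point): Stainless spoon lying flat, loose, 160 long, about 70 g. Straight handle 13 wide and 9 thick, round bowl 46 across and 12 high at the +x end. This point is half-way along the length, inside the handle, 4.5 above the underside: a good place to grip. x runs along the handle to the bowl, z up.
- scraper_c (a point): Scraper lying flat, loose, 170 long, about 70 g: pale wooden handle 20 wide, 14 thick; from 5 ahead (+x) of this point a blue collar 24 wide, 14 thick; from 19 ahead a blue blade 66 long, 44 wide, 9 thick. This point is half-way along the length, 7 above the underside: a good place to grip. x runs along the handle to the blade, z up.
- saucer: Round terracotta saucer, fixed, 110 across the rim, 18 high, wall 5; inner floor 6 above the shelf, 84 across. Origin at the centre of its underside, at shelf height. It stands off either end of the carry box, on the box's y axis, 270 between centres: a gap of about 130 from rim to box, its middle 120 from the saucer's centre and 150 from the box's.
- carrybox: Closed rigid carry box, grey, white lid hinged at the back; fixed, lid stays shut. Flat lid top 60 above the shelf, 124 (x) by 174 (y). Black carry handle sticks out 25 from the middle of its -x face, 34 up; grey hinge knuckles on the +x face. Origin at the centre of its underside, at shelf height; x from handle side to hinge side, y along its length, z up.
- jar: Bystander: green glass jar with a white lid, 60 across, 84 high, loose. Origin at the centre of its underside. Leave alone.
- mug: Bystander: blue mug with one handle at its +y side, 76 across, 85 high, loose. Origin at the centre of its underside. Leave alone.
There are look-alikes about, which are no part of the job. Of the things like the part that bears tin_c, leave any that is pink or purple; of the rest the smaller one is meant.

How it is judged:
At the end, for the whole second after the job is handed in: Pot upright on the saucer floor, within 15 mm of centre; tin upright on the shelf, about 15 mm from mid-gap; cup upright on the tin within 14 mm; spoon (handle half) and scraper (hinge half) flat on the lid, within 0.25 rad of its length, 16 mm across and 25 mm along; all at rest (horizontal distance between pot_c and saucer below 0.015 m and z of pot_c in the frame of saucer between 0.03 and 0.042 m and angle between each of pot_c, tin_c's own z axis and vertical below 0.12 rad and horizontal distance between tin_c and saucer between 0.105 and 0.137 m and x of tin_c in the frame of carrybox between -0.018 and 0.018 m and horizontal distance between tin_c and carrybox below 0.167 m and height (world z) of tin_c between 0.028 and 0.042 m and horizontal distance between cup_c and tin_c below 0.014 m and z of cup_c in the frame of tin_c between 0.046 and 0.06 m and angle between cup_c's own z axis and vertical below 0.15 rad and x of spoon_c in the frame of carrybox between -0.046 and -0.014 m and y of spoon_c in the frame of carrybox between -0.025 and 0.025 m and z of spoon_c in the frame of carrybox between 0.0585 and 0.0715 m and angle between the x axis of each of spoon_c, scraper_c and the y axis of carrybox, either way round below 0.25 rad and angle between each of spoon_c, scraper_c's own z axis and vertical below 0.2 rad and x of scraper_c in the frame of carrybox between 0.014 and 0.046 m and y of scraper_c in the frame of carrybox between -0.025 and 0.025 m and z of scraper_c in the frame of carrybox between 0.061 and 0.074 m and linear speed of each of pot, tin, cup, spoon, scraper below 0.02 m/s); the robot touches nothing.
It fails at once if the green glass jar is moved more than 25 mm (distance of jar from where it was at the start of the episode above 0.025 m).
It fails at once if the blue mug is moved more than 25 mm (distance of mug from where it was at the start of the episode above 0.025 m).
It fails at once if the green glass jar is tipped over (angle between jar's own z axis and vertical above 0.5 rad).
It fails at once if the blue mug is tipped over (angle between mug's own z axis and vertical above 0.5 rad).
It also fails if it takes over 120 s, if anything falls off the work surface, if the arm or the gripper's body presses on something with over 40 N, if the wrist force passes 120 N, or if a joint passes its speed limit or range.

## Working session

There is one attempt and no reset: what is moved stays moved. The work goes in short steps, Python scripts to look and compute and a tool call to move; the robot and the scene stay as the last step left them, time stands still between calls to the robot, and variables do not carry over. Pictures are saved under pics/ and viewed, at most 14 in all, crops included, and the job is handed in when it is done.

Besides the shell and the picture viewer there is one more tool, called after "Call:" as name([rows], argument=value, ...), one row to a line, values as JSON. carry_out: Moves the arm, as the interface text tells. Its arguments: {"type":"object","properties":{"commands":{"type":"array"},"grip":{"type":"number"},"force":{"type":"number"}},"required":["commands"]}

```bash
mkdir -p pics; cat > h.py <<'E'
import numpy as np, cv2
from scipy.spatial.transform import Rotation as R
from station import readout, vision, arm
def cam(n):
    c=vision.calibration(n); f=200/np.tan(np.radians(c['fovy'])/2)
    K=np.array([[f,0,c['cx']],[0,f,c['cy']],[0,0,1.]])
    a=np.array(c['attitude'],float)
    M=a if a.shape==(3,3) else R.from_euler('xyz',a).as_matrix()
    return K,np.array(c['dist'],float),np.array(c['origin'],float),M
def cloud(n,depth,mask=None):
    K,d,o,M=cam(n)
    mask=(depth>0) if mask is None else mask&(depth>0)
    v,u=np.nonzero(mask)
    p=cv2.undistortPoints(np.stack([u,v],1).astype(np.float64)[:,None],K,d)[:,0]
    z=depth[v,u]
    P=np.c_[p*z[:,None],z]@M.T+o
    return P,v,u
def save(name,img): cv2.imwrite('pics/'+name,img[...,::-1])
E
python3 - <<'E'
from h import *
for n in('scene','top'):
    print(vision.calibration(n))
    im,d=vision.grab_frame(n); save(n+'0.png',im); np.savez(n+'0.npz',im=im,d=d)
    for l in ['pot_c','tin_c','cup_c','spoon_c','scraper_c','saucer','carrybox','jar','mug']:
        for r in vision.trace(l,n):
            P,_,_=cloud(n,d,r['pixels'])
            if len(P)==0: continue
            zt=np.percentile(P[:,2],97); T=P[P[:,2]>zt-.006]
            print(n,l,round(r['score'],2),np.round(r['position']),len(P),'med',np.median(P,0).round(3),'zt',zt.round(3),'topc',((T.max(0)+T.min(0))/2)[:2].round(3),'ext',np.ptp(T,axis=0)[:2].round(3))
s=readout.get_state();print(s)
E
```

```text
{'fovy': 51.871083034972855, 'cx': 313.61923242104183, 'cy': 195.78000381014053, 'dist': array([0.03259478, 0.        , 0.        , 0.        , 0.        ]), 'origin': array([ 1.07029697, -0.50565678,  0.75210426]), 'attitude': array([-2.36463649,  0.01588654,  0.73016636])}
scene pot_c 0.76 [217. 344.] 693 med [0.683 0.006 0.041] zt 0.061 topc [0.684 0.008] ext [0.059 0.059]
scene tin_c 0.88 [311. 316.] 2527 med [ 0.819 -0.236  0.099] zt 0.102 topc [ 0.809 -0.223] ext [0.081 0.08 ]
scene tin_c 0.73 [256. 297.] 907 med [ 0.698 -0.157  0.066] zt 0.071 topc [ 0.688 -0.148] ext [0.056 0.054]
scene tin_c 0.59 [340. 181.] 2909 med [ 0.687 -0.427  0.098] zt 0.101 topc [ 0.667 -0.423] ext [0.079 0.078]
scene tin_c 0.58 [272. 211.] 1032 med [ 0.596 -0.299  0.066] zt 0.072 topc [ 0.581 -0.294] ext [0.057 0.055]
scene tin_c 0.49 [152. 406.] 1169 med [0.673 0.277 0.055] zt 0.084 topc [0.672 0.299] ext [0.073 0.078]
scene cup_c 0.65 [182. 373.] 334 med [0.667 0.159 0.021] zt 0.037 topc [0.667 0.161] ext [0.045 0.048]
scene spoon_c 0.7 [306. 152.] 474 med [ 0.53  -0.409  0.008] zt 0.012 topc [ 0.
[... 2159 characters left out ...]
opc [0.672 0.3  ] ext [0.075 0.084]
{'t': 1.0, 'q': array([-8.15893758e-01,  3.58578837e-01,  1.19253447e-02,  3.45013798e-05,
       -1.22410717e+00, -2.88069059e-01]), 'qd': array([ 0.00157634,  0.00128986,  0.00073191, -0.00139748, -0.00029292,
        0.00048914]), 'joint_efforts': array([ 1.41719361e-04, -5.82391942e+01,  2.93301737e+01,  7.00241804e+00,
        1.24009655e-02,  7.79940848e-06]), 'eef_pos': array([ 0.30374555, -0.60278794,  0.25159221]), 'ee_rot': array([-3.14154924e+00, -2.09790939e-05, -2.67474742e+00]), 'force': array([-0.34194803,  0.8990354 , -0.01312461]), 'moment': array([-0.01361927,  0.02639631,  0.08701474]), 'gripper_force': 0.0, 'width': 0.08764539316868908}
```

View pics/scene0.png

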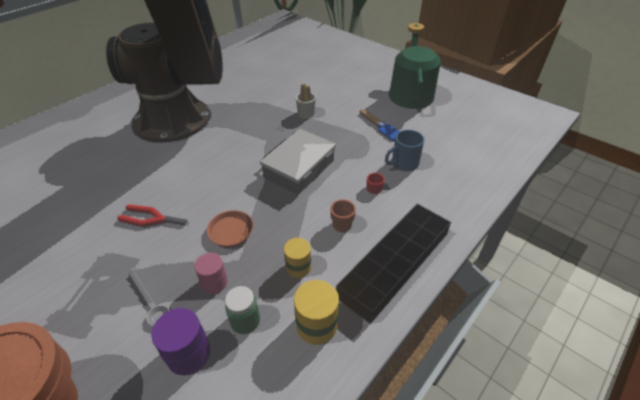

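View pics/top0.png

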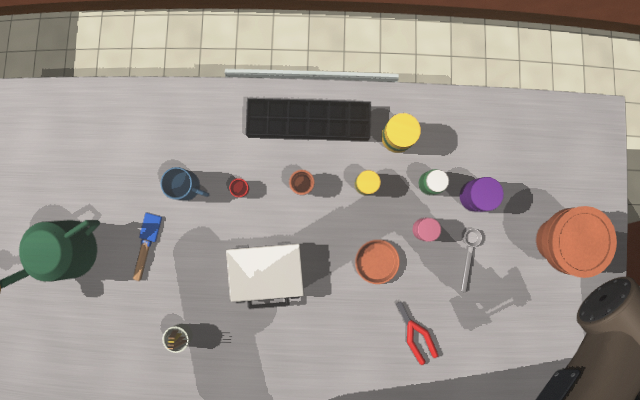

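The tin candidates in the top picture are large yellow (402,132), small yellow (368,183), pink (428,229) and purple (482,194). The small yellow one at (368,183) fits, because pink and purple are excluded and it is the smaller of the two yellows. The carry handle is on the robot side of the box, at (268,302). I'll confirm the tin in a crop and measure the axes.

```bash
python3 - <<'E'
from h import *
for n in('scene','top'):
    z=np.load(n+'0.npz'); im,d=z['im'],z['d']
    P,v,u=cloud(n,d)
    print(n,'floor z',np.median(P[(abs(P[:,0]-.6)<.03)&(abs(P[:,1]-.05)<.03),2]).round(4))
    m=(P[:,2]>.05)&(P[:,2]<.072)&(abs(P[:,0]-.468)<.12)&(abs(P[:,1]-.09)<.13)
    c,s,a=cv2.minAreaRect(P[m,:2].astype(np.float32)); print('lid',np.round(c,4),np.round(s,4),a)
    for l,lab in (('spoon_c','spoon'),('scraper_c','scraper')):
        vision.grab_frame(n) if l=='spoon_c' else 0
        r=vision.trace(l,n)[0]
        mk=cv2.erode(r['pixels'].astype(np.uint8),np.ones((2,2)))>0
        Q,_,_=cloud(n,d,r['pixels']); Q=Q[(Q[:,2]>.005)&(Q[:,2]<.03),:2]
        mu=np.median(Q,0); Q=Q[np.linalg.norm(Q-mu,axis=1)<.13]
        c,s,a=cv2.minAreaRect(Q.astype(np.float32))
        e=np.linalg.svd(Q-Q.mean(0),full_matrices=False)[2][0]; e*=np.sign(e[0])
        t=(Q-Q.mean(0))@e; w=(Q-Q.mean(0))@np.array([-e[1],e[0]])
        ctr=Q.mean(0)+e*(t.max()+t.min())/2
        # handle line: the lower-x part
        h=t<t.min()+.08 ; f=np.polyfit(t[h],w[h],1)
        print(lab,'rect',np.round(c,4),np.round(s,3),round(a,1),'pca deg',np.degrees(np.arctan2(e[1],e[0])).round(1),'ends',(Q.mean(0)+e*t.min()).round(3),(Q.mean(0)+e*t.max()).round(3),'mid',ctr.round(4),'handle slope deg',np.degrees(np.arctan(f[0])).round(1))
z=np.load('top0.npz');save('crop.png',cv2.resize(z['im'][90:310,220:520],None,fx=2.6,fy=2.6,interpolation=cv2.INTER_CUBIC))
E
```

```text
scene floor z -0.0003
lid [0.4678 0.0877] [0.1345 0.1754] 6.804281234741211
spoon rect [ 0.5003 -0.4152] [0.043 0.143] 89.1 pca deg -9.3 ends [ 0.429 -0.396] [ 0.574 -0.42 ] mid [ 0.5017 -0.4084] handle slope deg 1.3
scraper rect [0.5153 0.392 ] [0.041 0.162] 76.1 pca deg -14.8 ends [0.436 0.411] [0.594 0.369] mid [0.5149 0.3903] handle slope deg -0.3
top floor z 0.0011
lid [0.4698 0.0919] [0.1337 0.1764] 6.159790515899658Traceback (most recent call last):
  File "<stdin>", line 10, in <module>
IndexError: list index out of range
```

```bash
python3 - <<'E'
from h import *
for n in('top','scene'):
    z=np.load(n+'0.npz'); im,d=z['im'],z['d']
    P,v,u=cloud(n,d); P[:,2]-=.001*(n=='top')
    m=(P[:,2]>.057)&(P[:,2]<.07)&(abs(P[:,0]-.468)<.12)&(abs(P[:,1]-.09)<.13)
    a=np.radians(6.4);ex=np.array([np.cos(a),np.sin(a)]);ey=np.array([-ex[1],ex[0]])
    Q=P[m,:2]-[.468,.09]; x,y=Q@ex,Q@ey
    k=abs(y)<.07
    for lo in(-.06,-.04,-.02,0,.02,.04):
        s=(y>lo)&(y<lo+.02); print(n,lo,x[s].min().round(4),x[s].max().round(4),end=' | ')
    s=abs(x)<.05; print('y',y[s].min().round(4),y[s].max().round(4), 'z',np.median(P[m,2]).round(4))
    if n=='top':
        # spoon / scraper by height
        for lab,c,b in(('spoon',(.51,-.41),.0),('scraper',(.515,.392),0)):
            s=(P[:,2]>.004)&(P[:,2]<.02)&(abs(P[:,0]-c[0])<.1)&(abs(P[:,1]-c[1])<.055)
            Q=P[s,:2]; q,sz,an=cv2.minAreaRect(Q.astype(np.float32))
            print(lab,len(Q),np.round(q,4),np.round(sz,3),round(an,1))
            for x0 in np.arange(c[0]-.09,c[0]+.1,.02):
                j=abs(Q[:,0]-x0)<.01
                if j.sum()>3: print(x0.round(3),j.sum(),np.median(Q[j,1]).round(4),np.ptp(Q[j,1]).round(3),Q[j,0].min().round(4),Q[j,0].max().round(4))
z=np.load('top0.npz');save('crop.png',cv2.resize(z['im'][90:310,220:520],None,fx=2.6,fy=2.6,interpolation=cv2.INTER_CUBIC))
E
```

```text
top -0.06 -0.0638 0.0618 | top -0.04 -0.0611 0.0614 | top -0.02 -0.0607 0.0635 | top 0 -0.0612 0.0635 | top 0.02 -0.0615 0.0637 | top 0.04 -0.0619 0.0633 | y -0.0863 0.0892 z 0.0603
spoon 573 [ 0.5098 -0.4103] [0.196 0.108] 0.4
0.42 28 -0.3928 0.102 0.4114 0.4299
0.44 64 -0.398 0.088 0.4317 0.4497
0.46 63 -0.4004 0.105 0.4513 0.4696
0.48 56 -0.4022 0.082 0.4715 0.4895
0.5 56 -0.4056 0.093 0.4914 0.5093
0.52 55 -0.4074 0.105 0.5115 0.529
0.54 77 -0.4117 0.104 0.5312 0.5494
0.56 89 -0.4224 0.105 0.551 0.5695
0.58 68 -0.4124 0.108 0.5708 0.5899
0.6 17 -0.4301 0.098 0.5913 0.6077
scraper 1010 [0.5153 0.3918] [0.109 0.198] 89.2
0.425 36 0.3916 0.104 0.4157 0.4349
0.445 91 0.4093 0.095 0.4351 0.4535
0.465 93 0.4067 0.099 0.4552 0.475
0.485 92 0.4024 0.104 0.4752 0.4944
0.505 83 0.3986 0.104 0.4951 0.5135
0.525 99 0.3911 0.095 0.5152 0.5347
0.545 146 0.3887 0.109 0.5352 0.555
0.565 151 0.387 0.098 0.5551 0.575
0.585 162 0.3838 0.105 0.575 0.595
0.605 57 0.3883 0.101 0.5951 0.6145
scene -0.06 -0.0608 0.0612 | scene -0.04 -0.0617 0.0609 | scene -0.02 -0.0606 0.0615 | scene 0 -0.0614 0.062 | scene 0.02 -0.0615 0.0618 | scene 0.04 -0.062 0.0626 | y -0.089 0.0858 z 0.0596
```

View pics/crop.png

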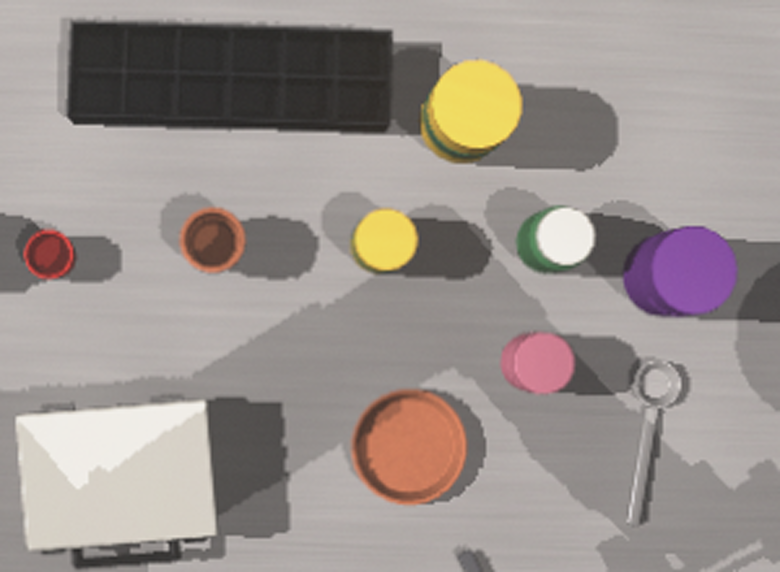

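The crop confirms it: the small yellow tin is at crop (386,240), the pot at (212,240), the cup at (49,254) and the spoon handle at about (645,465). I'll start with the pot.

Call:
carry_out([
  {"dp":[0,0,0],"rotation":[0,0,-10.55]},
  {"dp":[0,0,0],"rotation":[0,0,-10.54]},
  {"dp":[0,0,0],"rotation":[0,0,-10.54]},
  {"dp":[0,0,0],"rotation":[0,0,-10.54]},
  {"dp":[0,0,0],"rotation":[0,0,-10.54]},
  {"dp":[0,0,0],"rotation":[0,0,-10.54]},
  {"dp":[-0.05,-0.03,0],"rotation":[0,0,0]},
  {"dp":[-0.05,-0.03,0],"rotation":[0,0,0]},
], grip=0.0876, force=20)

```text
t: 2.25
eef_pos: [0.3639, -0.502, 0.2512]
ee_rot: [3.141, 0.0, -1.573]
force: [1.3, 0.8, 0.3]
width: 0.0876
gripper_force: 0.0
```

Call:
carry_out([
  {"dp":[-0.05,-0.032,0],"rotation":[0,0,0]},
  {"dp":[-0.05,-0.032,0],"rotation":[0,0,0]},
  {"dp":[-0.05,-0.032,0],"rotation":[0,0,0]},
  {"dp":[-0.05,-0.032,0],"rotation":[0,0,0]},
  {"dp":[-0.05,-0.032,0],"rotation":[0,0,0]},
  {"dp":[-0.05,-0.032,0],"rotation":[0,0,0]},
  {"dp":[-0.05,-0.032,0],"rotation":[0,0,0]},
  {"dp":[-0.05,-0.032,0],"rotation":[0,0,0]},
])

```text
t: 3.25
eef_pos: [0.6207, -0.101, 0.2519]
ee_rot: [-3.141, -0.0, -1.571]
force: [1.1, -0.6, 0.5]
width: 0.0874
gripper_force: 0.0
```

Call:
carry_out([
  {"dp":[-0.055,-0.0316,0],"rotation":[0,0,0]},
  {"dp":[-0.055,-0.0316,0],"rotation":[0,0,0]},
  {"dp":[0,0,0.05],"rotation":[0,0,0]},
  {"dp":[0,0,0.05],"rotation":[0,0,0]},
  {"dp":[0,0,0.05],"rotation":[0,0,0]},
  {"dp":[0,0,0.03],"rotation":[0,0,0]},
  {"dp":[0,0,0.014],"rotation":[0,0,0]},
  {"dp":[0,0,0],"rotation":[0,0,0]},
])

```text
t: 4.25
eef_pos: [0.682, 0.0055, 0.0571]
ee_rot: [3.141, -0.0, -1.571]
force: [-0.7, 0.4, -0.1]
width: 0.0874
gripper_force: 0.0
```

Call:
carry_out([
  {"dp":[0,0,0],"rotation":[0,0,0]},
  {"dp":[0,0,0],"rotation":[0,0,0]},
  {"dp":[0,0,0],"rotation":[0,0,0]},
  {"dp":[0,0,0],"rotation":[0,0,0]},
  {"dp":[0,0,0],"rotation":[0,0,0]},
  {"dp":[0,0,0],"rotation":[0,0,0]},
], grip=0.045, force=20)

```text
t: 5.0
eef_pos: [0.6827, 0.0057, 0.0584]
ee_rot: [-3.14, 0.0, -1.571]
force: [-0.1, 0.2, 5.8]
width: 0.0583
gripper_force: 19.8
```

Call:
carry_out([
  {"dp":[0,0,-0.04],"rotation":[0,0,0]},
  {"dp":[0,0,-0.05],"rotation":[0,0,0]},
  {"dp":[0,0,-0.05],"rotation":[0,0,0]},
  {"dp":[0.0372,0.0368,0],"rotation":[0,0,0]},
  {"dp":[0.0372,0.0368,0],"rotation":[0,0,0]},
  {"dp":[0.0372,0.0368,0],"rotation":[0,0,0]},
  {"dp":[0.0372,0.0368,0],"rotation":[0,0,0]},
  {"dp":[0.0372,0.0368,0],"rotation":[0,0,0]},
])

```text
t: 6.0
eef_pos: [0.4961, -0.1813, 0.197]
ee_rot: [3.14, 0.0, -1.571]
force: [0.9, 0.2, -1.6]
width: 0.0586
gripper_force: 19.8
```

Call:
carry_out([
  {"dp":[0,0,0],"rotation":[0,0,0]},
  {"dp":[0,0,0.045],"rotation":[0,0,0]},
  {"dp":[0,0,0.045],"rotation":[0,0,0]},
  {"dp":[0,0,0],"rotation":[0,0,0]},
])

```text
t: 6.5
eef_pos: [0.4956, -0.18, 0.1045]
ee_rot: [3.134, 0.001, -1.571]
force: [-0.2, -0.3, 0.4]
width: 0.0582
gripper_force: 19.8
```

```bash
python3 - <<'E'
from h import *
ims=[]
for n in('top','scene'):
    im,d=vision.grab_frame(n); ims.append(im)
    for l in('pot_c','saucer'):
        for r in vision.trace(l,n)[:2]:
            P,_,_=cloud(n,d,r['pixels']); zt=np.percentile(P[:,2],95);T=P[P[:,2]>zt-.012]
            print(n,l,round(r['score'],2),np.round(r['position']),len(P),'zt',zt.round(3),((T.max(0)+T.min(0))/2)[:2].round(3),np.ptp(T,axis=0)[:2].round(3))
s=ims[1];save('p1.png',cv2.resize(np.hstack([ims[0][170:330,280:480],s[150:310,130:330]]),None,fx=2,fy=2))
E
```

```text
top saucer 0.6 [249. 365.] 61 zt 0.022 [ 0.531 -0.141] [0.025 0.022]
scene pot_c 0.69 [212. 223.] 311 zt 0.156 [ 0.557 -0.219] [0.051 0.004]
scene saucer 0.77 [228. 229.] 1089 zt 0.019 [ 0.498 -0.179] [0.11  0.107]
```

View pics/p1.png

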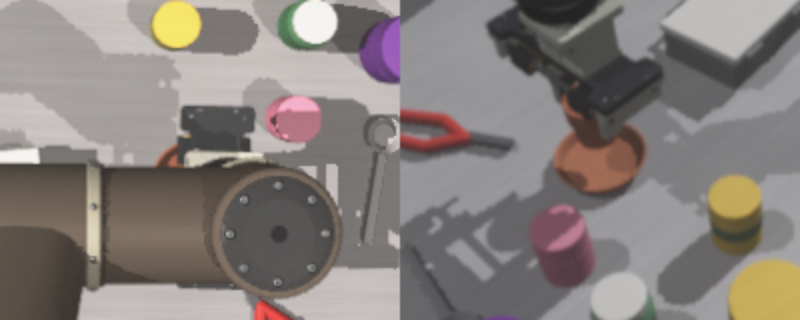

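The picture shows the pot held upright over the saucer, at about (590,110) in the right half. Now to lower it and release.

Call:
carry_out([
  {"dp":[0,-0.003,0.025],"rotation":[0,0,0]},
  {"dp":[0,0,0.01],"rotation":[0,0,0]},
  {"dp":[0,0,0.0025],"rotation":[0,0,0]},
  {"dp":[0,0,0],"rotation":[0,0,0]},
  {"dp":[0,0,0],"rotation":[0,0,0]},
])

```text
t: 7.42
eef_pos: [0.5014, -0.1804, 0.0707]
ee_rot: [-3.141, -0.0, -1.571]
force: [0.3, 0.8, -1.6]
width: 0.0586
gripper_force: 19.8
```

Call:
carry_out([
  {"dp":[0,0,0.003],"rotation":[0,0,0]},
  {"dp":[0,0,0],"rotation":[0,0,0]},
  {"dp":[0,0,0],"rotation":[0,0,0]},
])

```text
t: 7.8
eef_pos: [0.5011, -0.1804, 0.0671]
ee_rot: [3.142, -0.0, -1.571]
force: [0.6, 0.1, -0.8]
width: 0.0582
gripper_force: 19.8
```

Call:
carry_out([
  {"dp":[0,0,0.0015],"rotation":[0,0,0]},
  {"dp":[0,0,0],"rotation":[0,0,0]},
  {"dp":[0,0,0],"rotation":[0,0,0]},
])

```text
t: 8.18
eef_pos: [0.501, -0.1804, 0.0655]
ee_rot: [3.142, -0.0, -1.571]
force: [0.0, -0.1, -2.0]
width: 0.0581
gripper_force: 19.8
```

Call:
carry_out([
  {"dp":[0,0,0],"rotation":[0,0,0]},
  {"dp":[0,0,0],"rotation":[0,0,0]},
  {"dp":[0,0,0],"rotation":[0,0,0]},
  {"dp":[0,0,-0.03],"rotation":[0,0,0]},
  {"dp":[0,0,-0.05],"rotation":[0,0,0]},
  {"dp":[0,0,-0.055],"rotation":[0,0,0]},
  {"dp":[0,-0.05,0],"rotation":[0,0,10]},
  {"dp":[0,0,0],"rotation":[0,0,10]},
], grip=0.0876)

```text
t: 9.18
eef_pos: [0.5537, -0.1803, 0.2013]
ee_rot: [-3.139, 0.001, -1.925]
force: [-1.4, 0.3, -0.4]
width: 0.0874
gripper_force: 0.0
```

Call:
carry_out([
  {"dp":[0,0,0],"rotation":[0,0,10]},
  {"dp":[0,0,0],"rotation":[0,0,10]},
  {"dp":[0,0,0],"rotation":[0,0,10]},
  {"dp":[0,0,0],"rotation":[0,0,10]},
  {"dp":[0,0,0],"rotation":[0,0,10]},
  {"dp":[0,0,0],"rotation":[0,0,10]},
  {"dp":[0,0,0],"rotation":[0,0,10]},
  {"dp":[-0.05,0.01,0],"rotation":[0,0,0]},
])

```text
t: 10.18
eef_pos: [0.5996, -0.1708, 0.2016]
ee_rot: [3.141, 0.0, 3.138]
force: [1.8, -0.3, 1.0]
width: 0.0872
gripper_force: 0.0
```

```bash
cat > ck.py <<'E'
from h import *
import sys
def ck(labels,cams=('top','scene')):
    for n in cams:
        im,d=vision.grab_frame(n); np.savez(n+'_l.npz',im=im,d=d)
        for l in labels:
            for r in vision.trace(l,n)[:4]:
                P,_,_=cloud(n,d,r['pixels'])
                if len(P)<20: continue
                zt=np.percentile(P[:,2],95);T=P[P[:,2]>zt-.006]
                print(n,l,round(r['score'],2),np.round(r['position']),len(P),'zt',zt.round(3),((T.max(0)+T.min(0))/2)[:2].round(3),np.ptp(T,axis=0)[:2].round(3))
    print(readout.get_state()['eef_pos'].round(4))
if __name__=='__main__': ck(sys.argv[1:])
E
python3 ck.py pot_c saucer tin_c
```

```text
top pot_c 0.62 [260. 379.] 508 zt 0.068 [ 0.501 -0.174] [0.052 0.057]
top saucer 0.82 [271. 371.] 705 zt 0.021 [ 0.501 -0.176] [0.108 0.106]
top tin_c 0.97 [194. 485.] 1208 zt 0.104 [ 0.667 -0.419] [0.077 0.08 ]
top tin_c 0.75 [181. 369.] 275 zt 0.075 [ 0.679 -0.13 ] [0.07  0.077]
top tin_c 0.67 [131. 400.] 1173 zt 0.105 [ 0.809 -0.221] [0.078 0.08 ]
scene pot_c 0.88 [224. 233.] 523 zt 0.066 [ 0.504 -0.183] [0.058 0.047]
scene saucer 0.91 [235. 223.] 765 zt 0.019 [ 0.499 -0.179] [0.107 0.109]
scene tin_c 0.97 [273. 210.] 1020 zt 0.071 [ 0.582 -0.294] [0.054 0.055]
scene tin_c 0.87 [257. 296.] 936 zt 0.071 [ 0.689 -0.147] [0.055 0.056]
scene tin_c 0.86 [312. 318.] 2417 zt 0.102 [ 0.809 -0.224] [0.08 0.08]
scene tin_c 0.77 [341. 183.] 2825 zt 0.101 [ 0.667 -0.423] [0.079 0.077]
[ 0.6004 -0.1705  0.2007]
```

Call:
carry_out([
  {"dp":[-0.044,0.0123,0],"rotation":[0,0,0]},
  {"dp":[-0.044,0.0122,0],"rotation":[0,0,0]},
  {"dp":[0,0,0],"rotation":[0,0,0]},
  {"dp":[0,0,0.05],"rotation":[0,0,0]},
  {"dp":[0,0,0.05],"rotation":[0,0,0]},
  {"dp":[0,0,0.03],"rotation":[0,0,0]},
  {"dp":[0,0,0.015],"rotation":[0,0,0]},
  {"dp":[0,0,0],"rotation":[0,0,0]},
])

```text
t: 11.58
eef_pos: [0.6884, -0.1462, 0.0553]
ee_rot: [-3.141, -0.001, 3.141]
force: [0.4, 0.1, 0.4]
width: 0.0875
gripper_force: 0.0
```

Call:
carry_out([
  {"dp":[0,0,0],"rotation":[0,0,0]},
  {"dp":[0,0,0],"rotation":[0,0,0]},
  {"dp":[0,0,0],"rotation":[0,0,0]},
  {"dp":[0,0,0],"rotation":[0,0,0]},
  {"dp":[0,0,0],"rotation":[0,0,0]},
  {"dp":[0,0,0],"rotation":[0,0,0]},
], grip=0.04, force=25)

```text
t: 12.32
eef_pos: [0.6893, -0.1459, 0.0561]
ee_rot: [-3.141, 0.001, -3.141]
force: [-1.8, 1.7, 5.7]
width: 0.0557
gripper_force: 25.0
```

Call:
carry_out([
  {"dp":[0,0,-0.045],"rotation":[0,0,0]},
  {"dp":[0,0,-0.05],"rotation":[0,0,0]},
  {"dp":[0,0,-0.05],"rotation":[0,0,0]},
  {"dp":[0.0408,0.0176,0],"rotation":[0,0,0]},
  {"dp":[0.0408,0.0176,0],"rotation":[0,0,0]},
  {"dp":[0.0408,0.0176,0],"rotation":[0,0,0]},
  {"dp":[0.0408,0.0176,0],"rotation":[0,0,0]},
  {"dp":[0.0408,0.0176,0],"rotation":[0,0,0]},
])

```text
t: 13.32
eef_pos: [0.4833, -0.0575, 0.1999]
ee_rot: [3.141, -0.001, 3.141]
force: [0.2, 0.7, -1.5]
width: 0.0552
gripper_force: 25.0
```

Call:
carry_out([
  {"dp":[0,0,0],"rotation":[0,0,-10]},
  {"dp":[0,0,0],"rotation":[0,0,-10]},
  {"dp":[0,0,0],"rotation":[0,0,-10]},
  {"dp":[0,0,0],"rotation":[0,0,-10]},
  {"dp":[0,0,0],"rotation":[0,0,-10]},
  {"dp":[0,0,0],"rotation":[0,0,-10]},
  {"dp":[0,0,0],"rotation":[0,0,-10]},
  {"dp":[0,0,0],"rotation":[0,0,-10]},
])

```text
t: 14.32
eef_pos: [0.4845, -0.0579, 0.2]
ee_rot: [3.14, -0.0, -1.74]
force: [0.1, -0.2, -1.6]
width: 0.0558
gripper_force: 25.0
```

Call:
carry_out([
  {"dp":[0,0,0],"rotation":[0,0,-10]},
  {"dp":[0,0,0.05],"rotation":[0,0,0]},
  {"dp":[0,0,0.05],"rotation":[0,0,0]},
  {"dp":[0,0,0.03],"rotation":[0,0,0]},
  {"dp":[0,0,0],"rotation":[0,0,0]},
  {"dp":[0,0,0],"rotation":[0,0,0]},
])

```text
t: 15.08
eef_pos: [0.4857, -0.0578, 0.0715]
ee_rot: [-3.141, -0.0, -1.571]
force: [0.2, -0.4, -1.8]
width: 0.0556
gripper_force: 25.0
```

Now 15 mm down to the shelf; the tin was gripped at TCP 0.056.

Call:
carry_out([
  {"dp":[0,0,0.01],"rotation":[0,0,0]},
  {"dp":[0,0,0.005],"rotation":[0,0,0]},
  {"dp":[0,0,0],"rotation":[0,0,0]},
  {"dp":[0,0,0],"rotation":[0,0,0]},
])

```text
t: 15.58
eef_pos: [0.4853, -0.0579, 0.0559]
ee_rot: [-3.141, 0.0, -1.571]
force: [0.1, -0.2, 1.7]
width: 0.0557
gripper_force: 25.0
```

Call:
carry_out([
  {"dp":[0,0,0],"rotation":[0,0,0]},
  {"dp":[0,0,0],"rotation":[0,0,0]},
  {"dp":[0,0,0],"rotation":[0,0,0]},
  {"dp":[0,0,-0.03],"rotation":[0,0,0]},
  {"dp":[0,0,-0.05],"rotation":[0,0,0]},
  {"dp":[0,0,-0.055],"rotation":[0,0,0]},
  {"dp":[-0.05,-0.03,0],"rotation":[0,0,0]},
  {"dp":[-0.05,-0.03,0],"rotation":[0,0,0]},
], grip=0.0876)

```text
t: 16.58
eef_pos: [0.546, 0.0431, 0.1921]
ee_rot: [-3.139, 0.001, -1.572]
force: [1.4, -0.6, -0.2]
width: 0.0877
gripper_force: 0.0
```

```bash
python3 ck.py pot_c tin_c cup_c jar
```

```text
top pot_c 0.88 [261. 376.] 528 zt 0.069 [ 0.504 -0.173] [0.057 0.057]
top tin_c 0.9 [228. 426.] 513 zt 0.075 [ 0.582 -0.29 ] [0.052 0.051]
top tin_c 0.6 [269. 328.] 482 zt 0.075 [ 0.487 -0.06 ] [0.052 0.054]
top tin_c 0.58 [195. 481.] 1166 zt 0.104 [ 0.667 -0.418] [0.073 0.079]
top tin_c 0.55 [133. 401.] 1253 zt 0.105 [ 0.809 -0.22 ] [0.078 0.08 ]
top cup_c 0.77 [190. 240.] 306 zt 0.039 [0.667 0.164] [0.044 0.044]
top jar 0.66 [182. 432.] 598 zt 0.088 [ 0.695 -0.305] [0.05  0.049]
top jar 0.35 [270. 370.] 1021 zt 0.021 [ 0.499 -0.176] [0.105 0.106]
scene pot_c 0.64 [220. 230.] 747 zt 0.066 [ 0.504 -0.177] [0.058 0.059]
scene tin_c 0.9 [190. 263.] 708 zt 0.071 [ 0.487 -0.062] [0.055 0.053]
scene tin_c 0.7 [340. 181.] 2799 zt 0.101 [ 0.667 -0.423] [0.08  0.077]
scene tin_c 0.64 [270. 212.] 1093 zt 0.071 [ 0.581 -0.293] [0.057 0.056]
scene tin_c 0.62 [311. 316.] 2374 zt 0.102 [ 0.81  -0.224] [0.078 0.081]
scene cup_c 0.81 [183. 375.] 294 zt 0.036 [0.668 0.16 ] [0.045 0.046]
scene jar 0.77 [310. 242.] 1328 zt 0.084 [ 0.696 -0.308] [0.052 0.051]
[0.5447 0.0413 0.1907]
```

Call:
carry_out([
  {"dp":[-0.0402,-0.041,0],"rotation":[0,0,0]},
  {"dp":[-0.0402,-0.041,0],"rotation":[0,0,0]},
  {"dp":[-0.0402,-0.041,0],"rotation":[0,0,0]},
  {"dp":[0,0,0.05],"rotation":[0,0,0]},
  {"dp":[0,0,0.05],"rotation":[0,0,0]},
  {"dp":[0,0,0.035],"rotation":[0,0,0]},
  {"dp":[0,0,0.02],"rotation":[0,0,0]},
  {"dp":[0,0,0],"rotation":[0,0,0]},
])

```text
t: 18.08
eef_pos: [0.6675, 0.162, 0.0345]
ee_rot: [3.14, -0.001, -1.571]
force: [-0.5, -0.1, 0.2]
width: 0.0879
gripper_force: 0.0
```

Call:
carry_out([
  {"dp":[0,0,0],"rotation":[0,0,0]},
  {"dp":[0,0,0],"rotation":[0,0,0]},
  {"dp":[0,0,0],"rotation":[0,0,0]},
  {"dp":[0,0,0],"rotation":[0,0,0]},
  {"dp":[0,0,0],"rotation":[0,0,0]},
  {"dp":[0,0,0],"rotation":[0,0,0]},
], grip=0.035, force=8)

```text
t: 18.82
eef_pos: [0.6681, 0.1627, 0.0359]
ee_rot: [-3.141, -0.0, -1.571]
force: [-0.8, 0.6, 3.6]
width: 0.0458
gripper_force: 8.0
```

Call:
carry_out([
  {"dp":[0,0,-0.04],"rotation":[0,0,0]},
  {"dp":[0,0,-0.05],"rotation":[0,0,0]},
  {"dp":[0,0,-0.06],"rotation":[0,0,0]},
  {"dp":[0.0371,0.0303,0],"rotation":[0,0,0]},
  {"dp":[0.0371,0.0303,0],"rotation":[0,0,0]},
  {"dp":[0.0371,0.0303,0],"rotation":[0,0,0]},
  {"dp":[0.0371,0.0303,0],"rotation":[0,0,0]},
  {"dp":[0.0371,0.0303,0],"rotation":[0,0,0]},
])

```text
t: 19.82
eef_pos: [0.5153, -0.0239, 0.1855]
ee_rot: [-3.142, 0.0, -1.571]
force: [-0.2, -0.5, 0.2]
width: 0.0458
gripper_force: 8.0
```

Call:
carry_out([
  {"dp":[0.0371,0.0303,0],"rotation":[0,0,0]},
  {"dp":[0,0,0],"rotation":[0,0,0]},
  {"dp":[0,0,0.05],"rotation":[0,0,0]},
  {"dp":[0,0,0.02],"rotation":[0,0,0]},
  {"dp":[0,0,0],"rotation":[0,0,0]},
  {"dp":[0,0,0],"rotation":[0,0,0]},
])

```text
t: 20.58
eef_pos: [0.4872, -0.0596, 0.1164]
ee_rot: [-3.141, -0.0, -1.57]
force: [-0.0, -0.0, 0.2]
width: 0.0457
gripper_force: 8.0
```

```bash
python3 - <<'E'
from ck import *
ck(['cup_c','tin_c'],('scene',))
z=np.load('scene_l.npz');save('p2.png',cv2.resize(z['im'][90:260,180:380],None,fx=3,fy=3,interpolation=cv2.INTER_CUBIC))
E
```

```text
scene cup_c 0.62 [179. 258.] 178 zt 0.117 [ 0.503 -0.082] [0.072 0.034]
scene tin_c 0.98 [311. 317.] 2510 zt 0.102 [ 0.809 -0.224] [0.08 0.08]
scene tin_c 0.91 [272. 213.] 1053 zt 0.071 [ 0.581 -0.294] [0.057 0.054]
scene tin_c 0.75 [236. 224.] 723 zt 0.018 [ 0.5   -0.179] [0.107 0.106]
scene tin_c 0.64 [340. 182.] 2889 zt 0.101 [ 0.668 -0.424] [0.078 0.077]
[ 0.4871 -0.0596  0.1166]
```

View pics/p2.png

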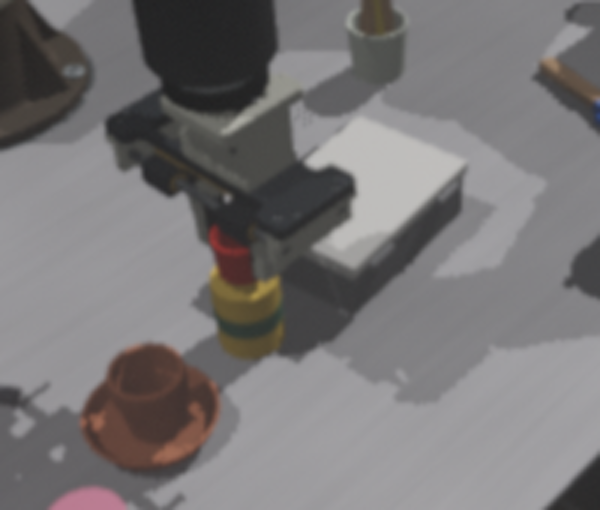

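The cup, at crop (235,255), hangs upright just above the tin at (248,310), and the pot stands in the saucer. Lower about 10 mm and release.

Call:
carry_out([
  {"dp":[0,0,0.007],"rotation":[0,0,0]},
  {"dp":[0,0,0.0035],"rotation":[0,0,0]},
  {"dp":[0,0,0],"rotation":[0,0,0]},
  {"dp":[0,0,0],"rotation":[0,0,0]},
])

```text
t: 21.22
eef_pos: [0.4863, -0.0599, 0.1051]
ee_rot: [-3.142, -0.0, -1.571]
force: [-1.0, 0.0, 2.3]
width: 0.0456
gripper_force: 8.0
```

Call:
carry_out([
  {"dp":[0,0,0],"rotation":[0,0,0]},
  {"dp":[0,0,0],"rotation":[0,0,0]},
  {"dp":[0,0,0],"rotation":[0,0,0]},
  {"dp":[0,0,0],"rotation":[0,0,0]},
  {"dp":[0,0,-0.02],"rotation":[0,0,0]},
  {"dp":[0,0,-0.04],"rotation":[0,0,0]},
  {"dp":[0,0,-0.04],"rotation":[0,0,0]},
  {"dp":[0,0,-0.04],"rotation":[0,0,0]},
], grip=0.08)

```text
t: 22.22
eef_pos: [0.486, -0.0599, 0.2464]
ee_rot: [-3.142, 0.0, -1.571]
force: [-0.1, -0.0, -1.0]
width: 0.0802
gripper_force: 0.0
```

Call:
carry_out([
  {"dp":[0.0575,-0.0023,0],"rotation":[0,0,0]},
  {"dp":[0.0575,-0.0023,0],"rotation":[0,0,0]},
  {"dp":[0.0575,-0.0023,0],"rotation":[0,0,0]},
  {"dp":[0.0575,-0.0023,0],"rotation":[0,0,0]},
  {"dp":[0.0575,-0.0023,0],"rotation":[0,0,0]},
  {"dp":[0.0575,-0.0023,0],"rotation":[0,0,0]},
  {"dp":[0,0,0],"rotation":[0,0,0]},
])

```text
t: 23.1
eef_pos: [0.4992, -0.4083, 0.2435]
ee_rot: [3.14, 0.0, -1.575]
force: [-0.6, 1.9, -0.8]
width: 0.0801
gripper_force: 0.0
```

Call:
carry_out([
  {"dp":[0,0,0],"rotation":[0,0,-10.4]},
  {"dp":[0,0,0],"rotation":[0,0,-10.4]},
  {"dp":[0,0,0],"rotation":[0,0,-10.4]},
  {"dp":[0,0,0],"rotation":[0,0,-10.4]},
  {"dp":[0,0,0],"rotation":[0,0,-10.4]},
  {"dp":[0,0,0],"rotation":[0,0,-10.4]},
  {"dp":[0,0,0],"rotation":[0,0,-10.4]},
  {"dp":[0,0,0],"rotation":[0,0,-10.4]},
], grip=0.035)

```text
t: 24.1
eef_pos: [0.5001, -0.404, 0.2451]
ee_rot: [-3.141, 0.0, -0.112]
force: [-0.0, 0.5, 0.0]
width: 0.0348
gripper_force: 0.0
```

```bash
python3 - <<'E'
from ck import *
ck(['cup_c','tin_c','spoon_c'])
z=np.load('scene_l.npz');P,v,u=cloud('scene',z['d']);
for n in('scene',):
    r=vision.trace('spoon_c',n)[0]; Q,_,_=cloud(n,z['d'],r['pixels']); Q=Q[(Q[:,2]>.003)&(Q[:,2]<.02)]
    for x0 in np.arange(.43,.6,.015):
        j=abs(Q[:,0]-x0)<.0075
        if j.sum()>2: print(x0.round(3),j.sum(),np.median(Q[j,1]).round(4),np.ptp(Q[j,1]).round(3))
    print(Q[:,0].min(),Q[:,0].max())
E
```

```text
top cup_c 0.74 [270. 331.] 288 zt 0.109 [ 0.488 -0.059] [0.041 0.043]
top tin_c 0.97 [132. 401.] 1225 zt 0.105 [ 0.808 -0.22 ] [0.079 0.08 ]
top tin_c 0.66 [194. 484.] 1002 zt 0.104 [ 0.669 -0.418] [0.072 0.077]
top tin_c 0.63 [260. 322.] 117 zt 0.075 [ 0.492 -0.06 ] [0.043 0.053]
scene cup_c 0.61 [177. 260.] 361 zt 0.105 [ 0.488 -0.062] [0.044 0.043]
scene tin_c 0.97 [310. 316.] 2487 zt 0.102 [ 0.808 -0.223] [0.08  0.081]
scene tin_c 0.96 [198. 263.] 427 zt 0.07 [ 0.491 -0.07 ] [0.046 0.039]
scene tin_c 0.93 [272. 210.] 1064 zt 0.071 [ 0.581 -0.294] [0.055 0.055]
scene tin_c 0.81 [342. 179.] 2819 zt 0.101 [ 0.666 -0.423] [0.081 0.076]
scene spoon_c 0.78 [303. 150.] 609 zt 0.012 [ 0.531 -0.415] [0.201 0.045]
[ 0.5001 -0.4048  0.2451]
0.43 18 -0.399 0.012
0.445 35 -0.3998 0.014
0.46 37 -0.4022 0.013
0.475 37 -0.4047 0.012
0.49 38 -0.4066 0.013
0.505 41 -0.4082 0.013
0.52 47 -0.4106 0.014
0.535 33 -0.4131 0.013
0.55 135 -0.4159 0.04
0.565 63 -0.4231 0.043
0.430310669820528 0.5729227501135922
```

Call:
carry_out([
  {"dp":[0,0.001,0.05],"rotation":[0,0,0.7]},
  {"dp":[0,0,0.05],"rotation":[0,0,0]},
  {"dp":[0,0,0.05],"rotation":[0,0,0]},
  {"dp":[0,0,0.04],"rotation":[0,0,0]},
  {"dp":[0,0,0.018],"rotation":[0,0,0]},
  {"dp":[0,0,0.007],"rotation":[0,0,0]},
  {"dp":[0,0,0],"rotation":[0,0,0]},
  {"dp":[0,0,0],"rotation":[0,0,0]},
])

```text
t: 25.55
eef_pos: [0.5009, -0.4064, 0.0317]
ee_rot: [3.141, -0.002, -0.131]
force: [0.6, -0.0, -0.3]
width: 0.0353
gripper_force: 0.0
```

Call:
carry_out([
  {"dp":[0,0,0.003],"rotation":[0,0,0]},
  {"dp":[0,0,0],"rotation":[0,0,0]},
  {"dp":[0,0,0],"rotation":[0,0,0]},
])

```text
t: 25.92
eef_pos: [0.5, -0.4059, 0.0273]
ee_rot: [3.142, -0.0, -0.131]
force: [0.5, -0.2, -0.2]
width: 0.0353
gripper_force: 0.0
```

Call:
carry_out([
  {"dp":[0,0,0],"rotation":[0,0,0]},
  {"dp":[0,0,0],"rotation":[0,0,0]},
  {"dp":[0,0,0],"rotation":[0,0,0]},
  {"dp":[0,0,0],"rotation":[0,0,0]},
  {"dp":[0,0,0],"rotation":[0,0,0]},
], grip=0.0, force=25)

```text
t: 26.55
eef_pos: [0.4999, -0.4059, 0.027]
ee_rot: [3.142, -0.0, -0.131]
force: [0.8, -0.4, -0.8]
width: 0.0129
gripper_force: 25.0
```

Call:
carry_out([
  {"dp":[0,0,-0.03],"rotation":[0,0,0]},
  {"dp":[0,0,-0.05],"rotation":[0,0,0]},
  {"dp":[0,0,-0.05],"rotation":[0,0,0]},
  {"dp":[0,0,-0.05],"rotation":[0,0,0]},
  {"dp":[0,0,-0.04],"rotation":[0,0,0]},
  {"dp":[0,0,0],"rotation":[0,0,0]},
])

```text
t: 27.3
eef_pos: [0.5013, -0.4067, 0.2513]
ee_rot: [3.139, -0.007, -0.131]
force: [-0.2, -0.2, -0.8]
width: 0.0127
gripper_force: 25.0
```

Call:
carry_out([
  {"dp":[0,0,0],"rotation":[0,0,9.5]},
  {"dp":[0,0,0],"rotation":[0,0,9.5]},
  {"dp":[0,0,0],"rotation":[0,0,9.5]},
  {"dp":[0,0,0],"rotation":[0,0,9.5]},
  {"dp":[0,0,0],"rotation":[0,0,9.5]},
  {"dp":[0,0,0],"rotation":[0,0,9.5]},
  {"dp":[0,0,0],"rotation":[0,0,9.5]},
  {"dp":[0,0,0],"rotation":[0,0,9.6]},
])

```text
t: 28.3
eef_pos: [0.4994, -0.4055, 0.2456]
ee_rot: [3.14, 0.001, -1.465]
force: [0.8, -0.7, -0.0]
width: 0.0127
gripper_force: 25.0
```

Call:
carry_out([
  {"dp":[-0.056,0.0009,0],"rotation":[0,0,0]},
  {"dp":[-0.056,0.0009,0],"rotation":[0,0,0]},
  {"dp":[-0.056,0.0009,0],"rotation":[0,0,0]},
  {"dp":[-0.056,0.0009,0],"rotation":[0,0,0]},
  {"dp":[-0.056,0.0009,0],"rotation":[0,0,0]},
  {"dp":[-0.056,0.0009,0],"rotation":[0,0,0]},
  {"dp":[-0.056,0.0009,0],"rotation":[0,0,0]},
  {"dp":[-0.056,0.0009,0],"rotation":[0,0,0]},
])

```text
t: 29.3
eef_pos: [0.4418, 0.0401, 0.2464]
ee_rot: [3.141, 0.0, -1.459]
force: [1.3, -0.0, -0.1]
width: 0.0127
gripper_force: 25.0
```

Call:
carry_out([
  {"dp":[-0.0575,0.0005,0],"rotation":[0,0,0]},
  {"dp":[0,0,0],"rotation":[0,0,0]},
  {"dp":[0,0,0.05],"rotation":[0,0,0]},
  {"dp":[0,0,0.05],"rotation":[0,0,0]},
  {"dp":[0,0,0],"rotation":[0,0,0]},
  {"dp":[0,0,0],"rotation":[0,0,0]},
])

```text
t: 30.05
eef_pos: [0.4368, 0.0955, 0.1483]
ee_rot: [-3.141, -0.0, -1.459]
force: [0.4, 0.3, -0.5]
width: 0.0127
gripper_force: 25.0
```

```bash
python3 - <<'E'
from ck import *
ck(['spoon_c'],('scene',))
z=np.load('scene_l.npz');save('p3.png',cv2.resize(z['im'][80:250,200:400],None,fx=3,fy=3,interpolation=cv2.INTER_CUBIC))
E
```

```text
scene spoon_c 0.52 [137. 276.] 224 zt 0.133 [0.445 0.076] [0.042 0.134]
[0.4371 0.096  0.1489]
```

View pics/p3.png

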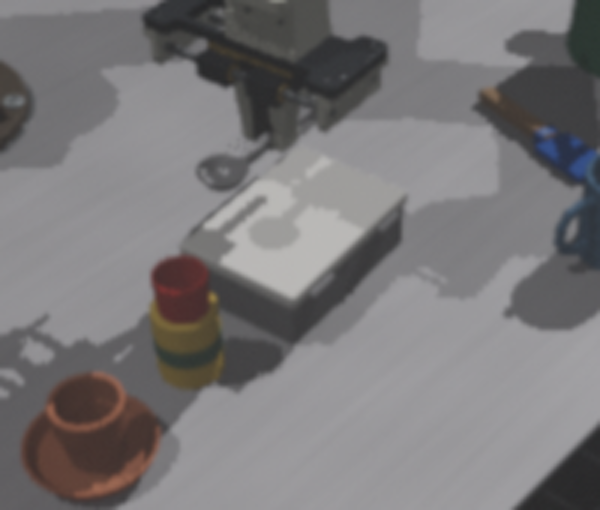

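The picture shows the spoon held level over the handle half of the lid, bowl at about (220,170), with the cup on the tin and the pot in place. Now to lower it.

Call:
carry_out([
  {"dp":[0,0,0.04],"rotation":[0,0,0]},
  {"dp":[0,0,0.015],"rotation":[0,0,0]},
  {"dp":[0,0,0.006],"rotation":[0,0,0]},
  {"dp":[0,0,0],"rotation":[0,0,0]},
  {"dp":[0,0,0],"rotation":[0,0,0]},
])

```text
t: 30.78
eef_pos: [0.4367, 0.0961, 0.0871]
ee_rot: [-3.14, 0.001, -1.459]
force: [-1.0, -0.0, -1.3]
width: 0.0128
gripper_force: 25.0
```

Call:
carry_out([
  {"dp":[0,0,0],"rotation":[0,0,0]},
  {"dp":[0,0,0],"rotation":[0,0,0]},
  {"dp":[0,0,0],"rotation":[0,0,0]},
  {"dp":[0,0,-0.02],"rotation":[0,0,0]},
  {"dp":[0,0,-0.04],"rotation":[0,0,0]},
  {"dp":[0,0,-0.05],"rotation":[0,0,0]},
  {"dp":[0,0,-0.05],"rotation":[0,0,0]},
], grip=0.028)

```text
t: 31.65
eef_pos: [0.4357, 0.0954, 0.2477]
ee_rot: [3.141, -0.0, -1.459]
force: [1.0, 0.1, -0.3]
width: 0.0281
gripper_force: 0.0
```

Call:
carry_out([
  {"dp":[-0.05,-0.02,0],"rotation":[0,0,0]},
  {"dp":[-0.05,-0.02,0],"rotation":[0,0,0]},
  {"dp":[-0.05,-0.02,0],"rotation":[0,0,0]},
  {"dp":[-0.03,-0.01,0],"rotation":[0,0,0]},
  {"dp":[0,0,0],"rotation":[0,0,0]},
])

```text
t: 32.28
eef_pos: [0.4856, 0.2841, 0.2451]
ee_rot: [3.141, -0.001, -1.457]
force: [0.2, -0.7, -0.5]
width: 0.0279
gripper_force: 0.0
```

```bash
python3 - <<'E'
from ck import *
ck(['spoon_c'])
for n in('scene','top'):
    z=np.load(n+'0.npz');P,_,_=cloud(n,z['d'])
    m=(P[:,1]>.44)&(P[:,1]<.75)&(P[:,0]>.35)&(P[:,0]<.75)&(P[:,2]>.03)&(P[:,2]<.3)
    for y in np.arange(.44,.6,.03):
        q=P[m&(P[:,1]>=y)&(P[:,1]<y+.03)]
        if len(q): print(n,y.round(2),len(q),'x',q[:,0].min().round(3),q[:,0].max().round(3),'z',q[:,2].min().round(3),q[:,2].max().round(3))
    im=z['im'];r=vision.trace('scraper_c',n)
    if not r: continue
    # from initial picture: blue / wood mask by height band
    Q,v,u=cloud(n,z['d']);s=(abs(Q[:,0]-.515)<.1)&(abs(Q[:,1]-.392)<.06)&(Q[:,2]>.003)&(Q[:,2]<.03)
    c=im[v,u].astype(int); blue=s&(c[:,2]>c[:,0]+25)&(c[:,2]>60); wood=s&(c[:,0]>c[:,2]+25)
    b,w=Q[blue],Q[wood]; print(n,'blue',len(b),b[:,:2].mean(0).round(4),'wood',len(w),w[:,:2].mean(0).round(4),w[:,0].min().round(4),b[:,0].max().round(4))
    for X in(w,b):
        e=np.linalg.svd(X[:,:2]-X[:,:2].mean(0),full_matrices=False)[2][0];print('  axis',np.degrees(np.arctan(e[1]/e[0])).round(1))
    a=b[:,:2].mean(0)-w[:,:2].mean(0);print('  line',np.degrees(np.arctan2(a[1],a[0])).round(1))
z=np.load('top_l.npz');save('p4.png',cv2.resize(z['im'][140:340,90:390],None,fx=2.6,fy=2.6,interpolation=cv2.INTER_CUBIC))
E
```

```text
top spoon_c 0.57 [287. 282.] 592 zt 0.074 [0.445 0.09 ] [0.043 0.157]
scene spoon_c 0.63 [150. 284.] 300 zt 0.071 [0.444 0.087] [0.043 0.152]
[0.4852 0.2815 0.2461]
scene 0.47 84 x 0.563 0.58 z 0.055 0.127
scene 0.5 419 x 0.469 0.579 z 0.03 0.133
scene 0.53 838 x 0.44 0.567 z 0.03 0.15
scene 0.56 501 x 0.437 0.576 z 0.031 0.152
scene 0.59 302 x 0.447 0.577 z 0.03 0.153
scene blue 203 [0.5569 0.3809] wood 53 [0.4719 0.4019] 0.437 0.5941
  axis -15.1
  axis -23.4
  line -13.8
top 0.47 64 x 0.567 0.579 z 0.06 0.13
top 0.5 314 x 0.481 0.579 z 0.03 0.138
top 0.53 1313 x 0.441 0.562 z 0.03 0.159
top 0.56 886 x 0.429 0.573 z 0.031 0.159
top 0.59 675 x 0.433 0.575 z 0.038 0.157
top blue 479 [0.5635 0.3861] wood 281 [0.4784 0.4055] 0.4324 0.6002
  axis -13.5
  axis -10.2
  line -12.9
```

View pics/p4.png

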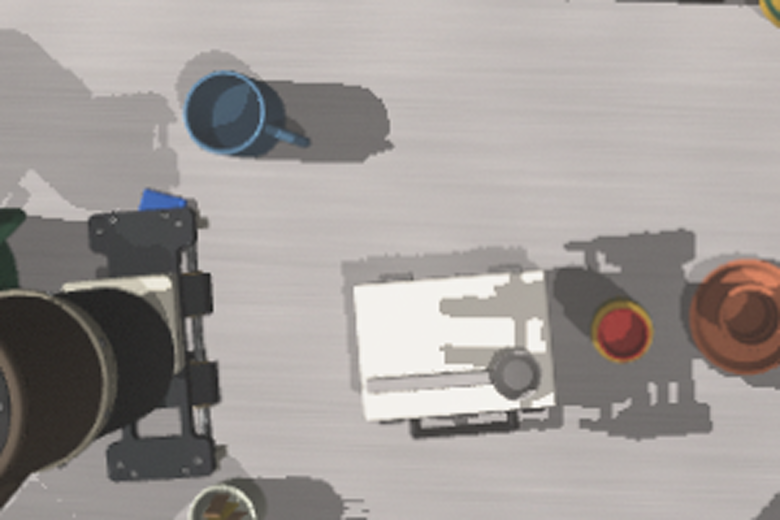

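The spoon lies on the handle half of the lid (bowl at crop (514,372)), and the cup and tin are stacked at (622,332). The watering can stands close to the scraper, so I'll compute the clearance before reaching for it.

```bash
python3 - <<'E'
from h import *
C=[]
for n in('scene','top'):
    z=np.load(n+'0.npz');P,_,_=cloud(n,z['d'])
    m=(P[:,1]>.45)&(P[:,1]<.75)&(P[:,0]>.35)&(P[:,0]<.75)&(P[:,2]>.05)&(P[:,2]<.3);C.append(P[m])
    q=P[m]; i=np.argsort(q[:,1])[:400:40]; print(n,q[i].round(3).tolist())
C=np.vstack(C)
def clr(c,ang): # ang: direction of long axis
    l=np.array([np.cos(ang),np.sin(ang)]);w=np.array([-l[1],l[0]]);D=C[:,:2]-c
    a=np.maximum(abs(D@l)-.0965,0);b=np.maximum(abs(D@w)-.039,0);return np.hypot(a,b).min()
s0=np.array([.5155,.394]);th=np.radians(-13.3);e=np.array([np.cos(th),np.sin(th)])
for s in(0,-.02,-.04,-.06):
    print(s,[(g,round(clr(s0+s*e,th+np.pi/2+np.radians(g)),4)) for g in(0,10,20,30)])
for y in(.424,.427,.43):print('push',y,clr(np.array([.511,y]),0))
E
```

```text
scene [[0.569, 0.488, 0.072], [0.575, 0.497, 0.104], [0.567, 0.499, 0.119], [0.566, 0.509, 0.127], [0.502, 0.523, 0.084], [0.497, 0.525, 0.061], [0.518, 0.526, 0.103], [0.513, 0.527, 0.069], [0.496, 0.528, 0.056], [0.477, 0.529, 0.124]]
top [[0.572, 0.494, 0.104], [0.567, 0.498, 0.106], [0.578, 0.502, 0.12], [0.569, 0.513, 0.129], [0.561, 0.521, 0.131], [0.557, 0.527, 0.134], [0.511, 0.529, 0.096], [0.502, 0.529, 0.099], [0.494, 0.53, 0.123], [0.509, 0.53, 0.108]]
0 [(0, np.float64(0.0073)), (10, np.float64(0.0095)), (20, np.float64(0.0192)), (30, np.float64(0.0261))]
-0.02 [(0, np.float64(0.014)), (10, np.float64(0.0221)), (20, np.float64(0.0238)), (30, np.float64(0.0199))]
-0.04 [(0, np.float64(0.0215)), (10, np.float64(0.0228)), (20, np.float64(0.0186)), (30, np.float64(0.0155))]
-0.06 [(0, np.float64(0.0215)), (10, np.float64(0.0194)), (20, np.float64(0.0142)), (30, np.float64(0.0178))]
push 0.424 0.02485912268932009
push 0.427 0.02185912268932009
push 0.43 0.018859122689320086
```

Clearance is about 16 mm if I grip 25 mm behind the scraper's mid-point, so I can take it directly.

Call:
carry_out([
  {"dp":[0,0,0],"rotation":[0,0,-10.1]},
  {"dp":[0,0,0],"rotation":[0,0,-10.1]},
  {"dp":[0,0,0],"rotation":[0,0,-10.1]},
  {"dp":[0,0,0],"rotation":[0,0,-10]},
  {"dp":[0,0,0],"rotation":[0,0,-10]},
  {"dp":[0,0,0],"rotation":[0,0,-10]},
  {"dp":[0,0,0],"rotation":[0,0,-10]},
  {"dp":[0,0,0],"rotation":[0,0,0]},
], grip=0.05)

```text
t: 33.58
eef_pos: [0.4855, 0.2817, 0.2464]
ee_rot: [-3.141, -0.0, -0.234]
force: [-0.3, 0.6, 0.3]
width: 0.05
gripper_force: 0.0
```

Call:
carry_out([
  {"dp":[-0.007,-0.0387,0],"rotation":[0,0,0]},
  {"dp":[-0.007,-0.0387,0],"rotation":[0,0,0]},
  {"dp":[-0.007,-0.0387,0],"rotation":[0,0,0]},
  {"dp":[0,0,0],"rotation":[0,0,0]},
  {"dp":[0,0,0.05],"rotation":[0,0,0]},
  {"dp":[0,0,0.05],"rotation":[0,0,0]},
  {"dp":[0,0,0],"rotation":[0,0,0]},
])

```text
t: 34.45
eef_pos: [0.4901, 0.3972, 0.1426]
ee_rot: [3.135, 0.003, -0.236]
force: [-0.6, 0.8, 1.3]
width: 0.0495
gripper_force: 0.0
```

```bash
python3 - <<'E'
from h import *
im,d=vision.grab_frame('scene');save('p5.png',cv2.resize(im[60:200,300:470],None,fx=4,fy=4,interpolation=cv2.INTER_CUBIC))
E
```

```text
(no output)
```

View pics/p5.png

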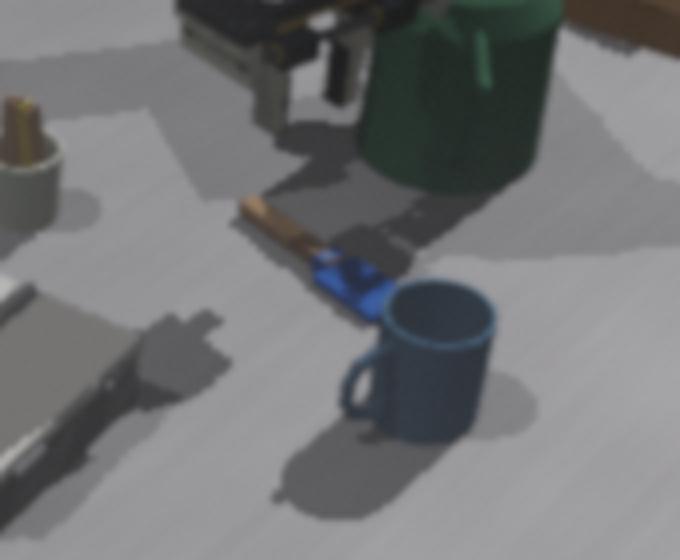

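The gripper is over the scraper handle (tail at (255,210)) and clear of the can and the mug. Descending.

Call:
carry_out([
  {"dp":[0,0,0.04],"rotation":[0,0,0]},
  {"dp":[0,0,0.04],"rotation":[0,0,0]},
  {"dp":[0,0,0.025],"rotation":[0,0,0]},
  {"dp":[0,0,0.01],"rotation":[0,0,0]},
  {"dp":[0,0,0],"rotation":[0,0,0]},
  {"dp":[0,0,0],"rotation":[0,0,0]},
])

```text
t: 35.25
eef_pos: [0.4926, 0.4011, 0.033]
ee_rot: [-3.139, -0.001, -0.232]
force: [0.5, -0.2, 0.3]
width: 0.0503
gripper_force: 0.0
```

Call:
carry_out([
  {"dp":[0,0,0.003],"rotation":[0,0,0]},
  {"dp":[0,0,0],"rotation":[0,0,0]},
  {"dp":[0,0,0],"rotation":[0,0,0]},
])

```text
t: 35.62
eef_pos: [0.4918, 0.4001, 0.0282]
ee_rot: [-3.141, -0.0, -0.232]
force: [0.1, 0.8, 0.5]
width: 0.0499
gripper_force: 0.0
```

Call:
carry_out([
  {"dp":[0,0,0],"rotation":[0,0,0]},
  {"dp":[0,0,0],"rotation":[0,0,0]},
  {"dp":[0,0,0],"rotation":[0,0,0]},
  {"dp":[0,0,0],"rotation":[0,0,0]},
  {"dp":[0,0,0],"rotation":[0,0,0]},
], grip=0.0, force=25)

```text
t: 36.25
eef_pos: [0.4918, 0.4001, 0.028]
ee_rot: [-3.142, -0.0, -0.232]
force: [-0.0, 0.7, 0.2]
width: 0.0198
gripper_force: 24.9
```

Call:
carry_out([
  {"dp":[0,0,-0.03],"rotation":[0,0,0]},
  {"dp":[0,0,-0.05],"rotation":[0,0,0]},
  {"dp":[0,0,-0.05],"rotation":[0,0,0]},
  {"dp":[0,0,-0.05],"rotation":[0,0,0]},
  {"dp":[0,0,-0.04],"rotation":[0,0,0]},
  {"dp":[0,0,0],"rotation":[0,0,0]},
])

```text
t: 37.0
eef_pos: [0.4928, 0.4012, 0.2522]
ee_rot: [-3.135, -0.003, -0.232]
force: [-0.2, -0.1, -1.9]
width: 0.0198
gripper_force: 24.9
```

Call:
carry_out([
  {"dp":[0,0,0],"rotation":[0,0,10.1]},
  {"dp":[0,0,0],"rotation":[0,0,10.1]},
  {"dp":[0,0,0],"rotation":[0,0,10.1]},
  {"dp":[0,0,0],"rotation":[0,0,10]},
  {"dp":[0,0,0],"rotation":[0,0,10]},
  {"dp":[0,0,0],"rotation":[0,0,10]},
  {"dp":[0,0,0],"rotation":[0,0,10]},
  {"dp":[0,0,0],"rotation":[0,0,0]},
])

```text
t: 38.0
eef_pos: [0.4914, 0.3997, 0.2469]
ee_rot: [3.14, -0.001, -1.458]
force: [0.3, 0.5, -0.5]
width: 0.0196
gripper_force: 24.9
```

Call:
carry_out([
  {"dp":[0.0562,0.0054,0],"rotation":[0,0,0]},
  {"dp":[0.0562,0.0054,0],"rotation":[0,0,0]},
  {"dp":[0.0562,0.0054,0],"rotation":[0,0,0]},
  {"dp":[0.0562,0.0054,0],"rotation":[0,0,0]},
  {"dp":[0.0562,0.0054,0],"rotation":[0,0,0]},
  {"dp":[0,0,0.05],"rotation":[0,0,0]},
  {"dp":[0,0,0.05],"rotation":[0,0,0]},
  {"dp":[0,0,0],"rotation":[0,0,0]},
])

```text
t: 39.0
eef_pos: [0.4938, 0.1161, 0.1449]
ee_rot: [3.134, -0.003, -1.457]
force: [-0.5, -0.2, -0.3]
width: 0.0197
gripper_force: 24.9
```

```bash
python3 - <<'E'
from ck import *
ck(['scraper_c'],('scene',))
z=np.load('scene_l.npz');save('p6.png',cv2.resize(z['im'][80:250,200:400],None,fx=3,fy=3,interpolation=cv2.INTER_CUBIC))
E
```

```text
scene scraper_c 0.81 [147. 297.] 518 zt 0.131 [0.504 0.064] [0.046 0.115]
scene scraper_c 0.15 [234. 224.] 719 zt 0.019 [ 0.5   -0.178] [0.107 0.108]
[0.4968 0.118  0.149 ]
```

View pics/p6.png

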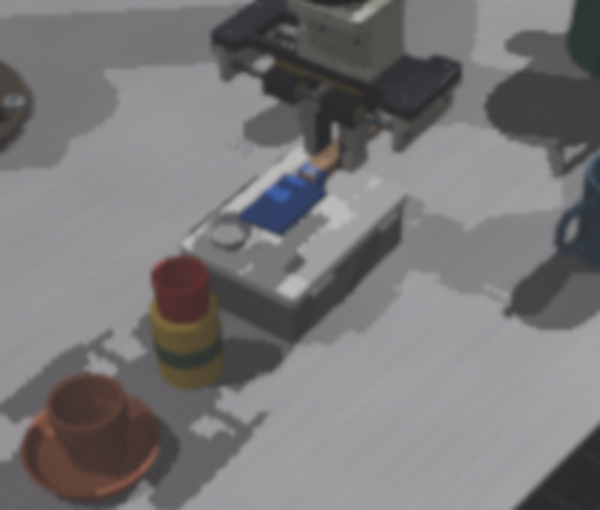

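The scraper is held level over the hinge half, blade at (285,200), and the spoon's bowl is at (228,230). Lowering and releasing.

Call:
carry_out([
  {"dp":[0,0,0.04],"rotation":[0,0,0]},
  {"dp":[0,0,0.015],"rotation":[0,0,0]},
  {"dp":[0,0,0.0055],"rotation":[0,0,0]},
  {"dp":[0,0,0],"rotation":[0,0,0]},
  {"dp":[0,0,0],"rotation":[0,0,0]},
])

```text
t: 39.72
eef_pos: [0.4968, 0.1182, 0.0886]
ee_rot: [-3.14, 0.001, -1.459]
force: [0.4, 0.1, 0.2]
width: 0.0195
gripper_force: 24.9
```

Call:
carry_out([
  {"dp":[0,0,0],"rotation":[0,0,0]},
  {"dp":[0,0,0],"rotation":[0,0,0]},
  {"dp":[0,0,0],"rotation":[0,0,0]},
  {"dp":[0,0,-0.02],"rotation":[0,0,0]},
  {"dp":[0,0,-0.04],"rotation":[0,0,0]},
  {"dp":[0,0,-0.05],"rotation":[0,0,0]},
  {"dp":[0,0,-0.05],"rotation":[0,0,0]},
], grip=0.036)

```text
t: 40.6
eef_pos: [0.4959, 0.1176, 0.2491]
ee_rot: [3.141, -0.0, -1.459]
force: [1.7, 1.6, 0.7]
width: 0.036
gripper_force: 0.0
```

Call:
carry_out([
  {"dp":[-0.05,0,0],"rotation":[0,0,0]},
  {"dp":[-0.05,0,0],"rotation":[0,0,0]},
  {"dp":[-0.05,0,0],"rotation":[0,0,0]},
  {"dp":[-0.05,0,0],"rotation":[0,0,0]},
  {"dp":[0,0,0],"rotation":[0,0,0]},
  {"dp":[0,0,0],"rotation":[0,0,0]},
])

```text
t: 41.35
eef_pos: [0.4736, 0.3165, 0.2472]
ee_rot: [3.141, -0.001, -1.458]
force: [-0.4, -0.1, 0.1]
width: 0.0357
gripper_force: 0.0
```

```bash
python3 - <<'E'
from ck import *
ck(['pot_c','cup_c','spoon_c','scraper_c','jar','mug'])
z=np.load('top_l.npz');save('p7.png',cv2.resize(z['im'][200:340,200:440],None,fx=3.3,fy=3.3,interpolation=cv2.INTER_CUBIC))
E
```

```text
top pot_c 0.82 [262. 375.] 544 zt 0.069 [ 0.504 -0.173] [0.057 0.057]
top pot_c 0.57 [184. 180.] 1114 zt 0.087 [0.672 0.304] [0.075 0.077]
top cup_c 0.74 [266. 334.] 322 zt 0.109 [ 0.488 -0.059] [0.041 0.043]
top cup_c 0.2 [185. 181.] 1074 zt 0.087 [0.672 0.304] [0.075 0.077]
top spoon_c 0.87 [290. 280.] 637 zt 0.074 [0.445 0.091] [0.043 0.154]
top scraper_c 0.89 [259. 273.] 912 zt 0.078 [0.505 0.097] [0.044 0.168]
top jar 0.86 [182. 432.] 546 zt 0.088 [ 0.695 -0.304] [0.049 0.046]
top mug 0.69 [184. 182.] 1096 zt 0.087 [0.672 0.304] [0.075 0.077]
scene pot_c 0.58 [220. 233.] 712 zt 0.066 [ 0.503 -0.177] [0.06  0.059]
scene cup_c 0.88 [178. 258.] 399 zt 0.106 [ 0.487 -0.062] [0.044 0.046]
scene spoon_c 0.65 [152. 282.] 291 zt 0.072 [0.443 0.086] [0.042 0.152]
scene scraper_c 0.68 [159. 305.] 611 zt 0.074 [0.508 0.094] [0.052 0.168]
scene scraper_c 0.28 [177. 259.] 367 zt 0.106 [ 0.487 -0.062] [0.044 0.046]
scene jar 0.58 [311. 242.] 1280 zt 0.084 [ 0.696 -0.309] [0.051 0.05 ]
scene jar 0.35 [151. 405.] 1137 zt 0.084 [0.672 0.3  ] [0.074 0.076]
scene mug 0.83 [151. 410.] 1188 zt 0.084 [0.67 0.3 ] [0.077 0.076]
scene mug 0.67 [161. 304.] 607 zt 0.074 [0.508 0.094] [0.052 0.167]
[0.4739 0.3166 0.2476]
```

View pics/p7.png

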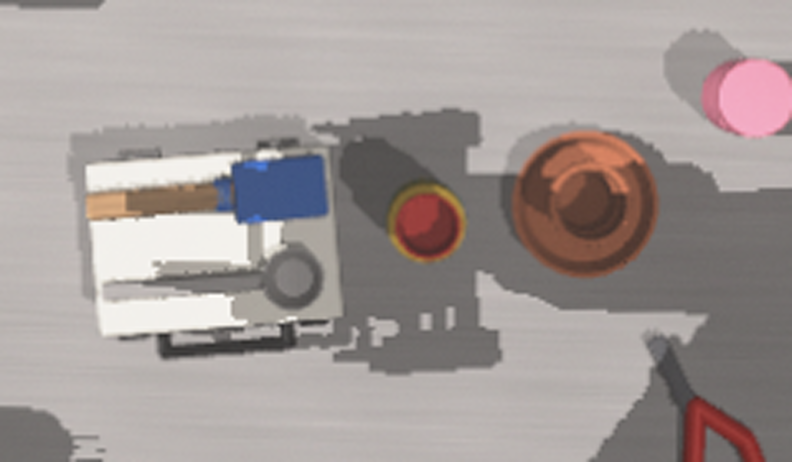

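The final picture shows everything in place: the scraper (210,195) and spoon (215,280) on the two halves of the lid, the cup centred on the tin (427,222), and the pot in the saucer (588,203). The jar and mug have not moved.

```bash
python3 -c "
from station import arm; print(arm.job_done())"
```

```text
the job is handed in; nothing more can be done
None
```

The job is handed in: the last camera check showed the pot, tin, cup, spoon and scraper within tolerance and the jar and mug unmoved, though the hand-in returned no verdict.

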